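Clamp the crock's lid down evenly, crosswise

ROBOT

A 6-joint arm with a two-finger parallel gripper is mounted at the origin on a cart in front of the work surface, level with it; the furniture and walls round the work are solid. World frame = base frame: x ahead of the robot, y to its left, z up, the work surface at z = 0. Lengths are in m, angles in rad, forces in N, time in s.
With the tool pointing down it reaches from about 0.15 to 0.775 m from the base axis. Payload 6.1 kg.
Tool frame: the origin (TCP) lies at the very end of the fingers, on their centre line; the grasp point (between the pads) lies 19 mm behind it; y points along the fingers, x is the direction in which the jaws open and shut, and the axes are right-handed (so a half turn about y gives the same grasp; the last joint's range is limited). The gripper opens to 85 mm and grips with 20 to 120 N. Pads are 22 mm wide; open, the fingers measure 114 mm over their backs; the gripper's body (76 mm by 85 mm) begins 54 mm behind the grasp point. The pads swing forward as they close: fully open they stand 13 mm farther back than shut.
Start: joints at [1.165, 0.126, -0.04, 1.405, 0, 1.571], TCP at [0.207, 0.482, 0.231] pointing down, gripper open.
Joint ranges: [-2.72, 2.72], [-0.95, 1.95], [-1.27, 1.35], [-1.78, 2.02], [-1.46, 1.47], [-3.14, 3.14]. Speed limits (rad/s): [2.39, 2.39, 3.01, 3.14, 3.14, 3.14].

INTERFACE

Orientations are given as a rotation vector (axis times angle).
In Python, from cell import env, cams gives the robot as it stands.
- The arm moves only by the tool send_rows, never from a script. Its argument "commands" is a list of rows, each an object of numbers: "wx", "wy", "wz": the turn, a rotation vector about the tool's x, y, z in units of 6 degrees (1.0 is 6 degrees); "dx", "dy", "dz": the shift along the tool's x, y, z in units of 40 mm (1.0 is 40 mm); "fingers": the opening, from -1 (shut) to 1 (fully open), so that 0 is half open. A call has 1 to 8 rows; each row shifts and turns the commanded pose from where the row before left it, along the tool's axes as they then stand; what a row does not reach is not made up. A row lasts 1/10 s, in which the tool goes at most 50 mm and 8.59 degrees, less where a joint would pass 70% of its speed; a pose out of reach is approached as far as the arm can. A call is refused whole if a number of a shift passes 1 or a number of a turn 1, either way. A call with a gripper value outside its range is refused whole. The fingers move at their own pace and stop on an object; "grip_force" is the grip in N (left out, the last holds). Time passes only in rows, so rows that do not move let the fingers close. It gives the time, the measured TCP pose, the force and the opening at its end, in the units of the state.
- env.read_state(): the state, without advancing time (a new reading comes with each control period).
- cams.grab_frame(name): name is "side" or "top" or "wrist"; returns the picture (480x640x3 uint8, red, green, blue); there is no depth.
- cams.camera_info(name): a dict with "camera_matrix" (3x3 intrinsics, pixels), "R" (3x3) and "t" (3): a world point X has camera coordinates R X + t. Camera axes: x right, y down, z forward; pixel columns grow to the right and rows downward; lengths in m; the calibration is good to about 2 mm. The wrist camera is an equidistant fisheye: a pixel r from the principal point sees the ray r / f radians off the axis. A picture is of the moment at which its call begins: read the wrist's pose just before it. camera_info takes no time and is no camera call; for the wrist camera it gives the pose at the moment of the call.
- env.finish_job(): hands the job in, once; it reports no verdict.
Trained networks look in the newest picture that a camera, given by its name, has taken for a name from the list of things; names that differ only in an ending like _2 or _b are one class to them, and where a whole thing is asked for, a point or a joint stands for the part that bears it (a point fixed in the world has none). Each returns a list of dicts, best first, with "confidence" (0 to 1); they miss things now and then, are a little off and sometimes report something else, mostly with a low value. They report only what shows in the picture. A call takes as long as a camera call. They do not tell look-alikes from the thing itself.
- cams.look_for(camera, label): "extent" ([left, top, right, bottom] in pixels, round what is visible of it).
- cams.silhouettes(camera, label): "region" (480x640 bool, what is visible of it) and "extent" ([left, top, right, bottom] in pixels, round what is visible of it).
The state is a dict: "time_s": time; "joint_positions": joint angles; "joint_velocities": joint speeds; "joint_efforts": joint torques, N m; "tool_pos": TCP position; "ee_rot": TCP orientation; "ft_force": force on the tool from outside, world axes, zero at the start; "torque": the same for the moment, N m; "width": finger opening in m.
Only numpy, scipy, OpenCV 4.12 (cv2) and the standard library are available. Lean on these libraries where they do the work, as an engineer would, in place of code of your own. Each camera call takes 0.05 s, during which the arm holds its last target.

TASK

The lid of the blue crock is held by four black push-down pins; two opposite ones have been pushed half way and the other two still stand up. First push the two raised pins half way down, level with the others, then push all four fully home, one at a time and crosswise: after each pin the one opposite it, never two neighbours before the other two, so that the lid seats evenly.

Things in the scene. Friction and masses are not known exactly. Their poses are not given: they have to be found in the camera images.
- pin_a_top (a point): Centre of the cap top of clamp pin a, opposite c; starts raised (0 to 3 mm pushed). All pins: black cap with red disc on top, 34 mm across, 16 mm high, on a 10 mm steel stem. A pin slides straight down only, 24 mm: cap top at z = 0.143 (over the worktop) fully raised, 0.131 half way, 0.119 fully home (hard stop, cap tight on the lid).
- pin_b_top (a point): Centre of the cap top of clamp pin b, opposite d; starts half way (10.5 to 12.5 mm pushed). All pins are stiff: they move under about 7 to 12 N and stay where they are left. Push from above with closed fingers on the middle of the cap. Keep the arm clear of the wall shelf: front edge at about x = 0.64, underside at about z = 0.45.
- pin_c_top (a point): Centre of the cap top of clamp pin c, opposite a; starts raised (0 to 3 mm pushed). The pins stand every 90 degrees on a circle of 60 mm radius round the crock's axis, a, b, c, d counter-clockwise seen from above. The crock is a fixed upright blue pot, 108 mm across, with a 156 mm steel flange 95 mm above the worktop.
- pin_d_top (a point): Centre of the cap top of clamp pin d, opposite b; starts half way (10.5 to 12.5 mm pushed). The loose aluminium lid starts on sprung rubber bumpers 13 mm above the flange; it has a forked ear, 6 mm thick, round each pin and a 28 mm knob in its middle, whose top starts at z = 0.133 and ends at 0.122.
Mind the look-alikes: they are no part of the job. What is shaped like the part that bears pin_a_top but orange is not meant.

How it is judged:
On the way:
1. all four pins stand half way down together, none of them home yet (height (world z) of pin_a_top between 0.1255 and 0.137 m and height (world z) of pin_b_top between 0.1255 and 0.137 m and height (world z) of pin_c_top between 0.1255 and 0.137 m and height (world z) of pin_d_top between 0.1255 and 0.137 m), for 0.1 s.
At the end, for the whole second after the job is handed in: All four pins are fully home: each cap's top within 3.5 mm of its lowest height (below z = 0.1225) (height (world z) of each of pin_a_top, pin_b_top, pin_c_top, pin_d_top below 0.1225 m); the robot touches nothing.
It fails at once if two neighbouring pins are home (cap tops below z = 0.123) while both of the others are still about half way or higher (above z = 0.127) ((height (world z) of each of pin_a_top, pin_b_top below 0.123 m and height (world z) of each of pin_c_top, pin_d_top above 0.127 m) or (height (world z) of each of pin_b_top, pin_c_top below 0.123 m and height (world z) of each of pin_d_top, pin_a_top above 0.127 m) or (height (world z) of each of pin_c_top, pin_d_top below 0.123 m and height (world z) of each of pin_a_top, pin_b_top above 0.127 m) or (height (world z) of each of pin_d_top, pin_a_top below 0.123 m and height (world z) of each of pin_b_top, pin_c_top above 0.127 m)).
It also fails if it takes over 45 s, if anything falls off the work surface, if the arm or the gripper's body presses on something with over 40 N, if the wrist force passes 120 N, or if a joint passes its speed limit or range.

## Working session

There is one attempt and no reset: what is moved stays moved. The work goes in short steps, Python scripts to look and compute and a tool call to move; the robot and the scene stay as the last step left them, time stands still between calls to the robot, and variables do not carry over. Pictures are saved under pics/ and viewed, and the job is handed in when it is done.

Besides the shell and the picture viewer there is one more tool, called after ">>>" as name(argument=value, ...) on one line, values as JSON. send_rows: Moves the arm, as the interface text tells. Its arguments: {"type":"object","properties":{"commands":{"type":"array","items":{"type":"object","properties":{"wx":{"type":"number"},"wy":{"type":"number"},"wz":{"type":"number"},"dx":{"type":"number"},"dy":{"type":"number"},"dz":{"type":"number"},"fingers":{"type":"number"}}}},"grip_force":{"type":"number"}},"required":["commands"]}

```bash
mkdir -p pics; ls
python3 - <<'E'
from cell import env,cams
import cv2,numpy as np
s=env.read_state(); print({k:np.round(v,3).tolist() for k,v in s.items()})
for n in("top","side"):
    im=cams.grab_frame(n); cv2.imwrite(f"pics/{n}0.png",im[:,:,::-1])
    print(n,[(d["confidence"],np.round(d["extent"]).tolist()) for d in cams.look_for(n,"pin_a_top")])
    c=cams.camera_info(n); print(c["camera_matrix"],np.round(c["R"],3),np.round(c["t"],3))
print(env.read_state()["time_s"])
E
```

```text
pics
{'time_s': 0.0, 'joint_positions': [1.165, 0.126, -0.041, 1.405, -0.0, 1.571], 'joint_velocities': [0.002, 0.002, -0.001, -0.0, 0.001, -0.0], 'joint_efforts': [-0.001, -43.591, 35.292, 0.017, 0.0, 0.0], 'tool_pos': [0.207, 0.482, 0.231], 'ee_rot': [-1.375, -0.904, 0.907], 'ft_force': [-0.495, 0.178, -0.063], 'torque': [0.045, -0.008, 0.012], 'width': 0.086}
top [(0.71, [197.0, 176.0, 220.0, 199.0]), (0.63, [346.0, 190.0, 368.0, 210.0])]
[[549.46950375   0.         321.44255094]
 [  0.         549.46950375 237.80251435]
 [  0.           0.           1.        ]] [[ 0.001 -1.    -0.002]
 [-0.998 -0.001 -0.057]
 [ 0.057  0.002 -0.998]] [-0.235  0.472  0.913]
side [(0.92, [224.0, 274.0, 250.0, 306.0]), (0.7, [306.0, 209.0, 324.0, 237.0])]
[[540.38789106   0.         324.88704555]
 [  0.         540.38789106 241.63377399]
 [  0.           0.           1.        ]] [[-0.936 -0.35   0.018]
 [-0.195  0.478 -0.857]
 [ 0.292 -0.806 -0.516]] [0.369 0.308 0.579]
0.2
```

View pics/top0.png

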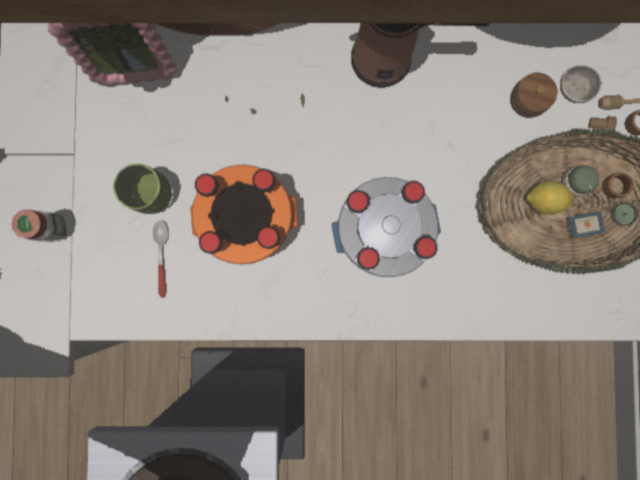

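View pics/side0.png

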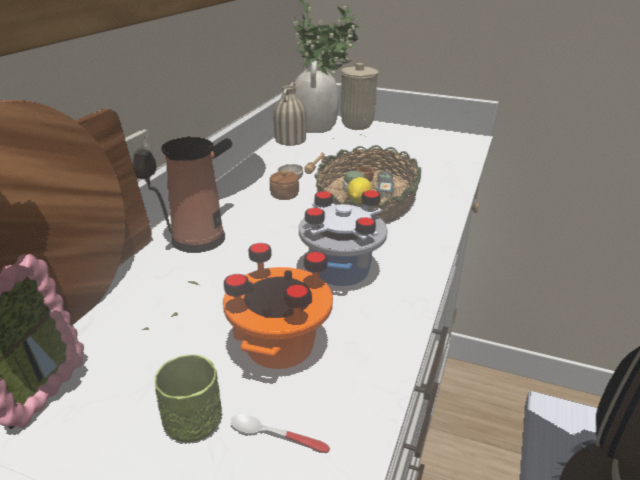

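Run:
```python
from cell import env
from scipy.spatial.transform import Rotation as R
print(R.from_rotvec(env.read_state()["ee_rot"]).as_matrix().round(3))
import cv2
a=cv2.imread("pics/top0.png")[120:290,150:390]; b=cv2.imread("pics/side0.png")[170:350,180:400]
cv2.imwrite("pics/ct.png",cv2.resize(a,None,fx=3.3,fy=3.3,interpolation=2)); cv2.imwrite("pics/cs.png",cv2.resize(b,None,fx=3.3,fy=3.3,interpolation=2))
```

```text
[[ 0.395 -0.    -0.919]
 [ 0.919 -0.001  0.395]
 [-0.001 -1.     0.   ]]
```

View pics/ct.png

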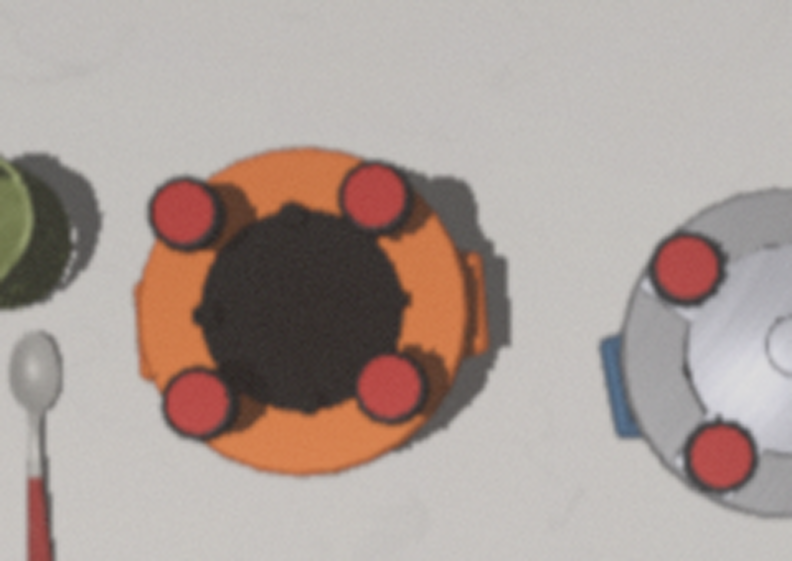

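View pics/cs.png

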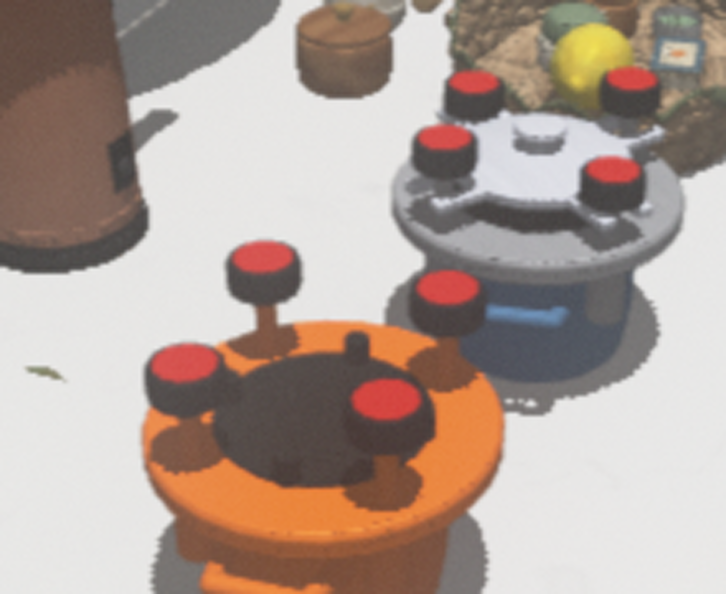

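```bash
cat > h.py <<'E'
import cv2,numpy as np
from cell import env,cams
def reds(im,box):
    hsv=cv2.cvtColor(im,cv2.COLOR_RGB2HSV)
    m=((hsv[...,0]<8)|(hsv[...,0]>172))&(hsv[...,1]>120)&(hsv[...,2]>90)
    k=np.zeros_like(m); l,t,r,b=box; k[t:b,l:r]=m[t:b,l:r]
    n,_,st,c=cv2.connectedComponentsWithStats(k.astype(np.uint8))
    return [(c[i],st[i,4]) for i in range(1,n) if st[i,4]>25]
def P(c): return c["camera_matrix"]@np.c_[c["R"],c["t"]]
def onplane(c,uv,z):
    d=c["R"].T@np.linalg.inv(c["camera_matrix"])@[uv[0],uv[1],1]; o=-c["R"].T@c["t"]
    return o+d*(z-o[2])/d[2]
def tri(ct,cs,a,b):
    X=cv2.triangulatePoints(P(ct),P(cs),np.array(a,float),np.array(b,float)).ravel(); return X[:3]/X[3]
BT=(335,170,450,285); BS=(300,185,390,240)
def measure(it,isd):
    ct,cs=cams.camera_info("top"),cams.camera_info("side")
    t=reds(it,BT); s=reds(isd,BS); out=[]
    for u,a in t:
        X=onplane(ct,u,.135); p=P(cs)@np.r_[X,1]; p=p[:2]/p[2]
        v=min(s,key=lambda q:np.linalg.norm(q[0]-p))[0] if s else p
        Y=tri(ct,cs,u,v); out.append(Y)
        print(u.round(1),a,v.round(1),"pred",p.round(1),"X",Y.round(4))
    return np.array(out)
E
python3 - <<'E'
from h import *
it=cv2.imread("pics/top0.png")[:,:,::-1].copy(); s=cv2.imread("pics/side0.png")[:,:,::-1].copy()
o=measure(it,s)
print(o.mean(0).round(4))
d=o-o.mean(0); print(np.hypot(d[:,0],d[:,1]), np.degrees(np.arctan2(d[:,1],d[:,0])))
E
```

```text
[413.6 191. ] 244 [323.2 194.4] pred [325.6 192.2] X [ 0.5364 -0.3702  0.1297]
[357.7 200.5] 255 [314.4 211.2] pred [316.2 213.8] X [ 0.5208 -0.2868  0.1397]
[426.2 247. ] 260 [371.  193.4] pred [372.9 196. ] X [ 0.4529 -0.3862  0.1403]
[368.2 257.8] 251 [365.5 221.1] pred [367.7 219. ] X [ 0.4373 -0.3026  0.1307]
[ 0.4868 -0.3365  0.1351]
[0.05999914 0.06016635 0.06022579 0.0599954 ] [ -34.26869793   55.67388516 -124.32964133  145.67453482]
```

The orange look-alike is at top px (243,214). The blue crock with the steel flange and aluminium lid is at (389,226), which fits the description, and the crop confirms it. Its raised pins are at top px (358,200) and (426,247) (z≈0.140). The half-way pins are at (414,191) and (368,258) (z≈0.130). I'll start moving towards the raised pin at (0.521,-0.287).

>>> send_rows(commands=[{"dx": -0.4, "dz": -0.4, "fingers": -1}, {"dx": -0.8, "dz": -0.8, "fingers": -1}, {"dx": -0.8, "dz": -0.8, "fingers": -1}, {"dx": -0.8, "dz": -0.8, "fingers": -1}])

```text
schema error: expected keys wx, wy, wz, dx, dy, dz, fingers
```

Run:
```python
from h import *
s=env.read_state(); print({k:np.round(v,3).tolist() for k,v in s.items()})
```

```text
{'time_s': 0.2, 'joint_positions': [1.165, 0.126, -0.04, 1.405, 0.0, 1.571], 'joint_velocities': [0.0, 0.001, 0.001, -0.0, -0.001, -0.0], 'joint_efforts': [-0.001, -43.579, 35.284, 0.012, -0.0, 0.0], 'tool_pos': [0.207, 0.482, 0.231], 'ee_rot': [-1.375, -0.905, 0.906], 'ft_force': [0.157, -0.368, 0.448], 'torque': [-0.007, -0.035, -0.025], 'width': 0.085}
```

>>> send_rows(commands=[{"wx": 0, "wy": 0, "wz": 0, "dx": -0.4, "dy": 0, "dz": -0.4, "fingers": -1}, {"wx": 0, "wy": 0, "wz": 0, "dx": -0.8, "dy": 0, "dz": -0.8, "fingers": -1}, {"wx": 0, "wy": 0, "wz": 0, "dx": -0.8, "dy": 0, "dz": -0.8, "fingers": -1}, {"wx": 0, "wy": 0, "wz": 0, "dx": -0.8, "dy": 0, "dz": -0.8, "fingers": -1}])

```text
time_s: 0.6
tool_pos: [0.266, 0.3337, 0.231]
ee_rot: [-1.374, -0.906, 0.907]
ft_force: [1.2, 0.7, -0.2]
width: 0.0283
```

Run:
```python
from h import *
s=env.read_state(); print({k:np.round(v,3).tolist() for k,v in s.items()})
```

```text
{'time_s': 0.6, 'joint_positions': [0.898, -0.059, -0.232, 1.398, -0.0, 1.303], 'joint_velocities': [-0.883, -0.456, -0.431, 0.015, -0.004, -0.869], 'joint_efforts': [7.549, -29.079, 35.736, 0.332, 0.187, 0.966], 'tool_pos': [0.266, 0.334, 0.231], 'ee_rot': [-1.374, -0.906, 0.907], 'ft_force': [1.156, 0.708, -0.206], 'torque': [0.026, -0.067, -0.017], 'width': 0.028}
```

>>> send_rows(commands=[{"wx": 0, "wy": 0, "wz": 0, "dx": -0.84, "dy": 0, "dz": -0.86, "fingers": -1}, {"wx": 0, "wy": 0, "wz": 0, "dx": -0.84, "dy": 0, "dz": -0.86, "fingers": -1}, {"wx": 0, "wy": 0, "wz": 0, "dx": -0.84, "dy": 0, "dz": -0.86, "fingers": -1}, {"wx": 0, "wy": 0, "wz": 0, "dx": -0.84, "dy": 0, "dz": -0.86, "fingers": -1}, {"wx": 0, "wy": 0, "wz": 0, "dx": -0.84, "dy": 0, "dz": -0.86, "fingers": -1}, {"wx": 0, "wy": 0, "wz": 0, "dx": -0.84, "dy": 0, "dz": -0.86, "fingers": -1}, {"wx": 0, "wy": 0, "wz": 0, "dx": -0.84, "dy": 0, "dz": -0.86, "fingers": -1}, {"wx": 0, "wy": 0, "wz": 0, "dx": -0.84, "dy": 0, "dz": -0.86, "fingers": -1}])

```text
time_s: 1.4
tool_pos: [0.4129, -0.0224, 0.2314]
ee_rot: [-1.375, -0.906, 0.904]
ft_force: [0.9, -0.1, -1.1]
width: 0.0003
```

>>> send_rows(commands=[{"wx": 0, "wy": 0, "wz": 0, "dx": -0.84, "dy": 0, "dz": -0.86, "fingers": -1}, {"wx": 0, "wy": 0, "wz": 0, "dx": -0.84, "dy": 0, "dz": -0.86, "fingers": -1}, {"wx": 0, "wy": 0, "wz": 0, "dx": -0.84, "dy": 0, "dz": -0.86, "fingers": -1}, {"wx": 0, "wy": 0, "wz": 0, "dx": -0.84, "dy": 0, "dz": -0.86, "fingers": -1}, {"wx": 0, "wy": 0, "wz": 0, "dx": -0.84, "dy": 0, "dz": -0.86, "fingers": -1}, {"wx": 0, "wy": 0, "wz": 0, "dx": -0.8, "dy": 0, "dz": -0.81, "fingers": -1}, {"wx": 0, "wy": 0, "wz": 0, "dx": 0, "dy": 0, "dz": 0, "fingers": -1}, {"wx": 0, "wy": 0, "wz": 0, "dx": 0, "dy": 0, "dz": 0, "fingers": -1}])

```text
time_s: 2.2
tool_pos: [0.5213, -0.2856, 0.2301]
ee_rot: [-1.373, -0.903, 0.904]
ft_force: [-0.0, -0.1, 0.2]
width: -0.0001
```

Run:
```python
from h import *
s=env.read_state(); print({k:np.round(v,4).tolist() for k,v in s.items()})
im=cams.grab_frame("wrist"); cv2.imwrite("pics/w1.png",im[:,:,::-1])
im=cams.grab_frame("side"); cv2.imwrite("pics/s1.png",im[:,:,::-1])
```

```text
{'time_s': 2.2, 'joint_positions': [-0.5013, 0.2616, 0.1239, 1.4353, 0.0002, -0.0938], 'joint_velocities': [0.0283, -0.0421, -0.0236, 0.007, 0.0024, 0.0029], 'joint_efforts': [-1.1421, -50.6616, 35.684, -0.2699, -0.0677, -0.0261], 'tool_pos': [0.5213, -0.2856, 0.2301], 'ee_rot': [-1.3728, -0.9031, 0.9044], 'ft_force': [-0.0405, -0.083, 0.211], 'torque': [0.0064, -0.0485, 0.0494], 'width': -0.0001}
```

View pics/w1.png

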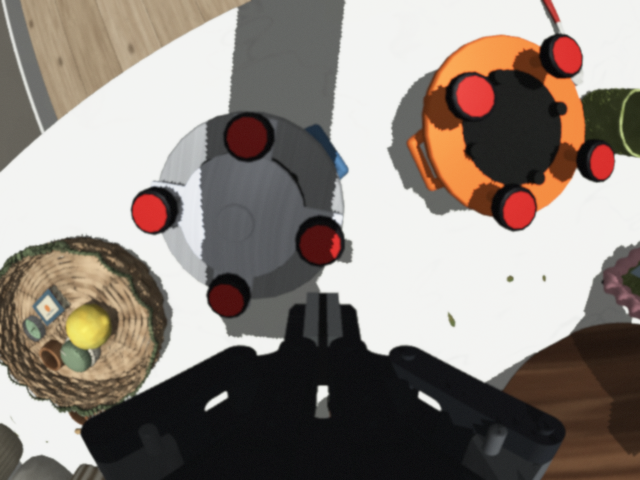

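View pics/s1.png

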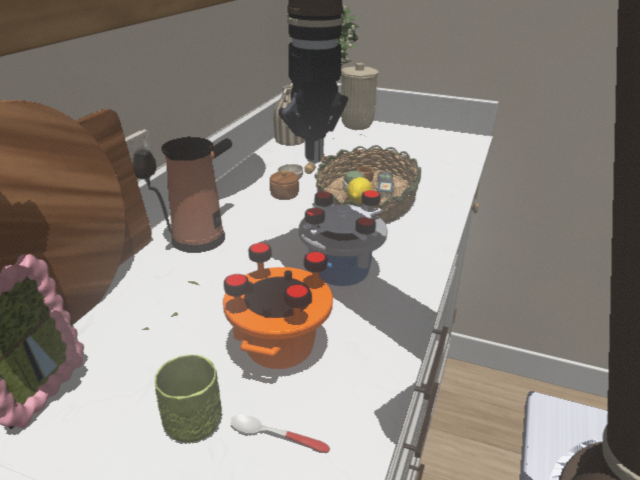

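The wrist picture shows the blue crock's caps at (249,136), (153,211), (228,296) and (320,242), the last being the target in front of the fingertips. The side picture shows the tool above it. I'll cross-check the positions with the fisheye view.

Run:
```python
from h import *
c=cams.camera_info("wrist"); K=c["camera_matrix"]
for n,X in dict(P1=(.5208,-.2868,.140),H1=(.5364,-.3702,.130),P2=(.4529,-.3862,.140),H2=(.4373,-.3026,.1305),tcp=env.read_state()["tool_pos"]).items():
    p=c["R"]@np.array(X)+c["t"]; th=np.arctan2(np.hypot(p[0],p[1]),p[2]); d=p[:2]/np.hypot(p[0],p[1])
    print(n,(K[0,0]*th*d+K[:2,2]).round(1), "px/mm",K[0,0]/np.linalg.norm(p)/1000)
im=cv2.imread("pics/w1.png")[:,:,::-1].copy()
hsv=cv2.cvtColor(im,cv2.COLOR_RGB2HSV); m=((hsv[...,0]<8)|(hsv[...,0]>172))&(hsv[...,1]>120)&(hsv[...,2]>50)
m[:, 360:]=0
n,_,st,cc=cv2.connectedComponentsWithStats(m.astype(np.uint8))
print([(cc[i].round(1).tolist(),st[i,4]) for i in range(1,n) if st[i,4]>100])
```

```text
P1 [319.5 242.5] px/mm 1.5068018991774945
H1 [226.2 297.6] px/mm 1.3090326331273907
P2 [149.9 210.8] px/mm 1.3840714983351852
H2 [246.9 135.8] px/mm 1.4981164838798837
tcp [323.9 308.5] px/mm 2.2854830336052414
[([246.6, 136.8], np.int32(1274)), ([149.3, 212.6], np.int32(1104)), ([320.3, 244.2], np.int32(1246)), ([225.8, 299.8], np.int32(834))]
```

>>> send_rows(commands=[{"wx": 0, "wy": 0, "wz": 0, "dx": 0, "dy": 0.8, "dz": 0, "fingers": -1}, {"wx": 0, "wy": 0, "wz": 0, "dx": 0, "dy": 0.9, "dz": 0, "fingers": -1}, {"wx": 0, "wy": 0, "wz": 0, "dx": 0, "dy": 0.3, "dz": 0, "fingers": -1}, {"wx": 0, "wy": 0, "wz": 0, "dx": 0, "dy": 0.15, "dz": 0, "fingers": -1}, {"wx": 0, "wy": 0, "wz": 0, "dx": 0, "dy": 0.15, "dz": 0, "fingers": -1}, {"wx": 0, "wy": 0, "wz": 0, "dx": 0, "dy": 0.15, "dz": 0, "fingers": -1}, {"wx": 0, "wy": 0, "wz": 0, "dx": 0, "dy": 0.05, "dz": 0, "fingers": -1}, {"wx": 0, "wy": 0, "wz": 0, "dx": 0, "dy": 0, "dz": 0, "fingers": -1}])

```text
time_s: 3.1
tool_pos: [0.5221, -0.2848, 0.1331]
ee_rot: [-1.376, -0.907, 0.905]
ft_force: [-0.6, 1.8, 1.3]
width: 0.0001
```

>>> send_rows(commands=[{"wx": 0, "wy": 0, "wz": 0, "dx": 0, "dy": 0.04, "dz": 0, "fingers": -1}, {"wx": 0, "wy": 0, "wz": 0, "dx": 0, "dy": 0, "dz": 0, "fingers": -1}])

```text
time_s: 3.3
tool_pos: [0.5222, -0.2848, 0.1316]
ee_rot: [-1.376, -0.907, 0.904]
ft_force: [-0.6, 2.7, 5.5]
width: -0.0
```

Run:
```python
from h import *
im=cams.grab_frame("side"); cv2.imwrite("pics/s2.png",cv2.resize(im[110:270,240:440,::-1],None,fx=3.5,fy=3.5))
im=cams.grab_frame("wrist"); cv2.imwrite("pics/w2.png",im[:,:,::-1])
```

```text
(no output)
```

View pics/s2.png

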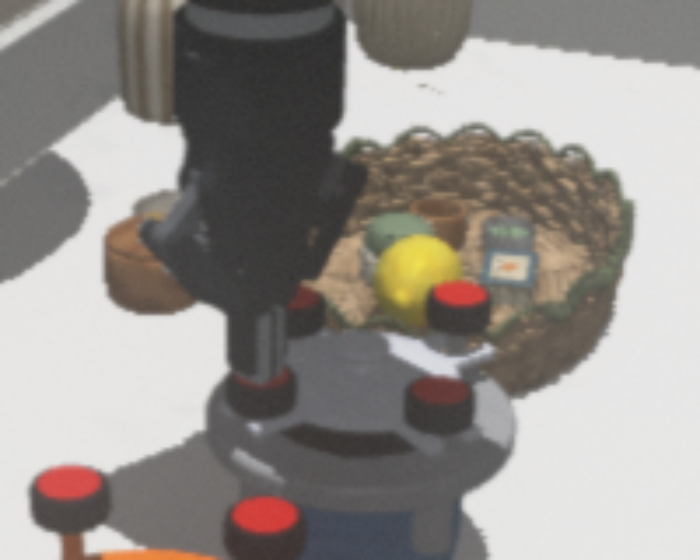

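View pics/w2.png

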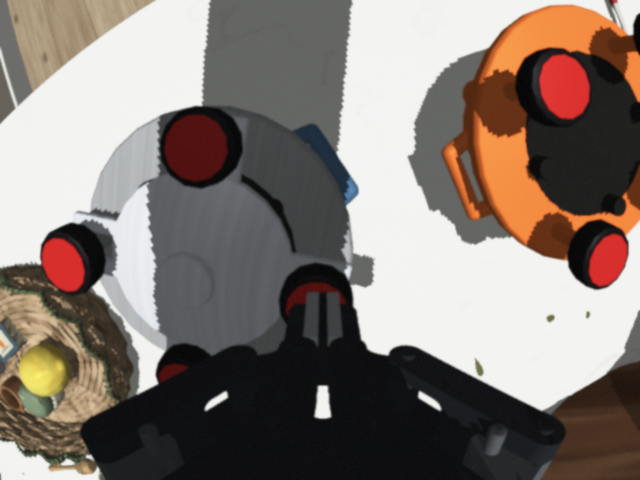

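>>> send_rows(commands=[{"wx": 0, "wy": 0, "wz": 0, "dx": 0, "dy": -0.9, "dz": 0, "fingers": -1}, {"wx": 0, "wy": 0, "wz": 0, "dx": -0.98, "dy": 0, "dz": 0.2, "fingers": -1}, {"wx": 0, "wy": 0, "wz": 0, "dx": -0.98, "dy": 0, "dz": 0.2, "fingers": -1}, {"wx": 0, "wy": 0, "wz": 0, "dx": -0.98, "dy": 0, "dz": 0.18, "fingers": -1}, {"wx": 0, "wy": 0, "wz": 0, "dx": 0, "dy": 0, "dz": 0, "fingers": -1}, {"wx": 0, "wy": 0, "wz": 0, "dx": 0, "dy": 0, "dz": 0, "fingers": -1}])

```text
time_s: 4.0
tool_pos: [0.4537, -0.3847, 0.1664]
ee_rot: [-1.376, -0.904, 0.903]
ft_force: [-0.2, 1.0, -0.1]
width: -0.0
```

Run:
```python
from h import *
im=cams.grab_frame("wrist"); cv2.imwrite("pics/w3.png",im[:,:,::-1])
it=cams.grab_frame("side"); cv2.imwrite("pics/s3.png",cv2.resize(it[110:270,240:440,::-1],None,fx=3.5,fy=3.5))
```

```text
(no output)
```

View pics/w3.png

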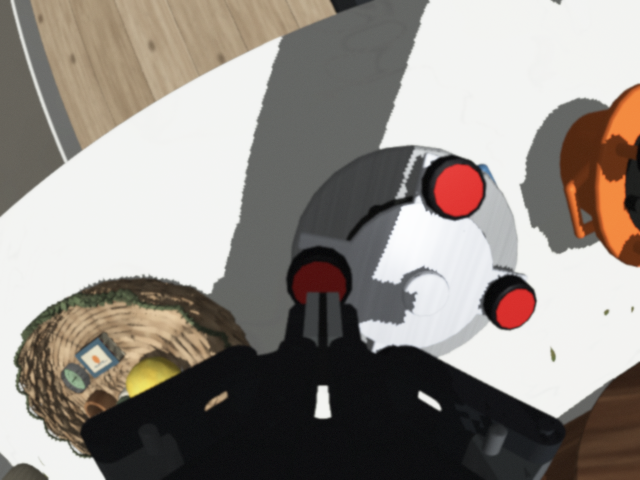

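View pics/s3.png

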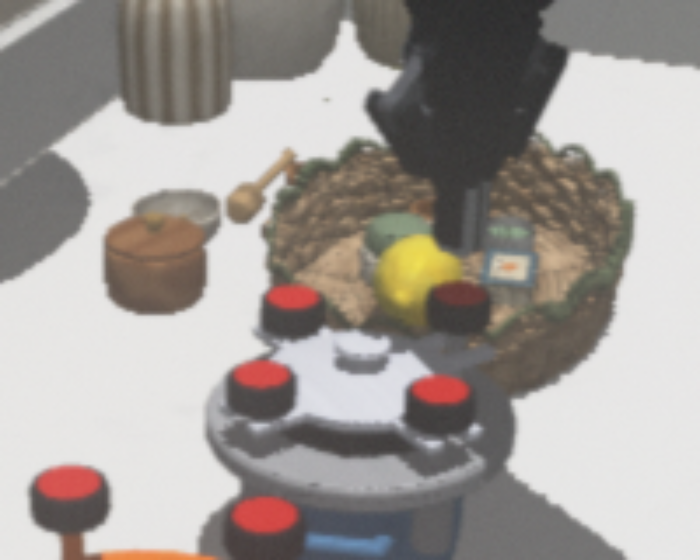

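The wrist view has the second raised cap centred at (319,280). The side view shows the first cap down level with the half-way pins. Now I'll push the second.

>>> send_rows(commands=[{"wx": 0, "wy": 0, "wz": 0, "dx": 0, "dy": 0.45, "dz": 0, "fingers": -1}, {"wx": 0, "wy": 0, "wz": 0, "dx": 0, "dy": 0.15, "dz": 0, "fingers": -1}, {"wx": 0, "wy": 0, "wz": 0, "dx": 0, "dy": 0.15, "dz": 0, "fingers": -1}, {"wx": 0, "wy": 0, "wz": 0, "dx": 0, "dy": 0.15, "dz": 0, "fingers": -1}, {"wx": 0, "wy": 0, "wz": 0, "dx": 0, "dy": 0.03, "dz": 0, "fingers": -1}, {"wx": 0, "wy": 0, "wz": 0, "dx": 0, "dy": 0, "dz": 0, "fingers": -1}])

```text
time_s: 4.7
tool_pos: [0.4544, -0.3826, 0.1291]
ee_rot: [-1.374, -0.907, 0.906]
ft_force: [-1.5, 3.2, 3.0]
width: -0.0001
```

>>> send_rows(commands=[{"wx": 0, "wy": 0, "wz": 0, "dx": 0, "dy": -0.9, "dz": 0, "fingers": -1}, {"wx": 0, "wy": 0, "wz": 0, "dx": 0, "dy": -0.4, "dz": 0, "fingers": -1}, {"wx": 0, "wy": 0, "wz": 0, "dx": 0, "dy": 0, "dz": 0, "fingers": -1}])

```text
time_s: 5.0
tool_pos: [0.4552, -0.3842, 0.1833]
ee_rot: [-1.379, -0.908, 0.906]
ft_force: [0.4, 0.1, 0.2]
width: -0.0001
```

```bash
cat >> h.py <<'E'
PINS=dict(P1=(.5208,-.2868),H1=(.5364,-.3702),P2=(.4529,-.3862),H2=(.4373,-.3026))
def sidez(im):
    c=cams.camera_info("side"); Q=P(c)
    hsv=cv2.cvtColor(im,cv2.COLOR_RGB2HSV)
    m=((hsv[...,0]<8)|(hsv[...,0]>172))&(hsv[...,1]>120)&(hsv[...,2]>45)
    l,t,r,b=BS; k=np.zeros_like(m); k[t:b,l:r]=m[t:b,l:r]
    n,_,st,cc=cv2.connectedComponentsWithStats(k.astype(np.uint8))
    for nm,xy in PINS.items():
        zs=np.linspace(.11,.15,401); p=(Q@np.c_[np.tile(xy,(401,1)),zs,np.ones(401)].T); p=(p[:2]/p[2]).T
        best=min(((np.linalg.norm(p-cc[i],axis=1).min(),i) for i in range(1,n) if st[i,4]>25))
        i=best[1]; print(nm,"z",zs[np.linalg.norm(p-cc[i],axis=1).argmin()].round(4),"res",round(best[0],2),cc[i].round(1),st[i,4])
E
python3 - <<'E'
from h import *
print("start");sidez(cv2.imread("pics/side0.png")[:,:,::-1].copy())
it=cams.grab_frame("side"); cv2.imwrite("pics/s4f.png",it[:,:,::-1]); print("now");sidez(it); print(env.read_state()["tool_pos"])
cv2.imwrite("pics/s4.png",cv2.resize(it[110:270,240:440,::-1],None,fx=3.5,fy=3.5))
E
```

```text
start
P1 z 0.1399 res 1.06 [314.4 211.2] 90
H1 z 0.13 res 1.1 [323.2 194.4] 80
P2 z 0.1403 res 1.02 [371.  193.4] 80
H2 z 0.1307 res 1.04 [365.5 221.1] 95
now
P1 z 0.1297 res 1.03 [314.3 216.7] 92
H1 z 0.1301 res 0.99 [323.3 194.3] 82
P2 z 0.11 res 13.39 [365.6 221. ] 103
H2 z 0.1308 res 0.97 [365.6 221. ] 103
[ 0.45470911 -0.38381505  0.18152221]
```

View pics/s4.png

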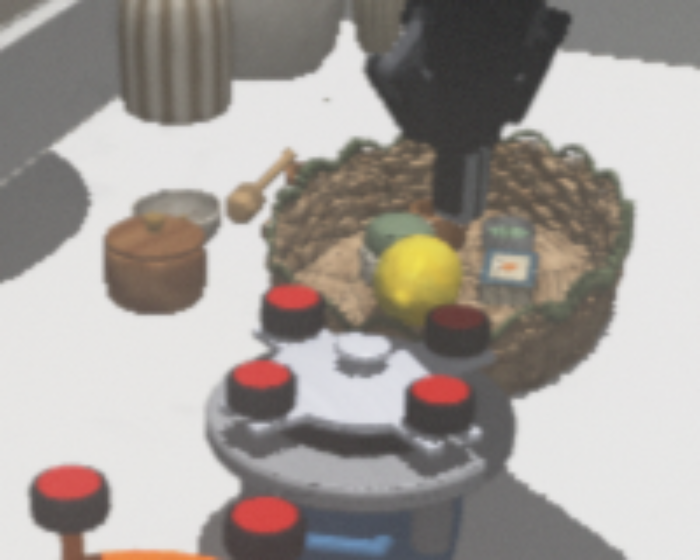

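```bash
sed -i 's/>45)/>20)/' h.py
python3 - <<'E'
from h import *
im=cv2.imread("pics/s4f.png")[:,:,::-1].copy(); sidez(im); print(im[190:212:2,370])
sidez(cv2.imread("pics/s1.png")[:,:,::-1].copy())
a=cv2.imread("pics/s1.png")[180:220,350:395];b=cv2.imread("pics/s4f.png")[180:220,350:395]
cv2.imwrite("pics/cmp.png",cv2.resize(np.clip(np.hstack([a,b])*2.0,0,255).astype(np.uint8),None,fx=8,fy=8,interpolation=0))
E
```

```text
P1 z 0.1297 res 1.03 [314.3 216.7] 92
H1 z 0.1301 res 0.99 [323.3 194.3] 82
P2 z 0.11 res 13.39 [365.6 221. ] 103
H2 z 0.1308 res 0.97 [365.6 221. ] 103
[[156 140  67]
 [149 133  73]
 [141 126  76]
 [137 117  90]
 [104  64  60]
 [103  62  61]
 [104  63  61]
 [ 74  64  61]
 [ 66  65  61]
 [ 67  63  62]
 [ 68  64  61]]
P1 z 0.15 res 56.92 [371.  193.4] 82
H1 z 0.1337 res 46.76 [371.  193.4] 82
P2 z 0.1403 res 1.0 [371.  193.4] 82
H2 z 0.15 res 17.7 [371.  193.4] 82
```

View pics/cmp.png

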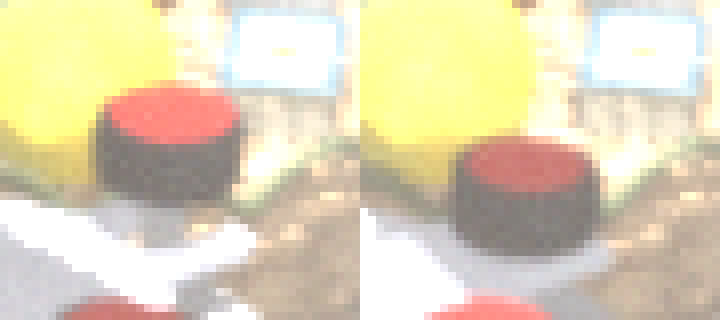

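All four pins now stand half way: 0.1297, 0.130, 0.1308, and about 0.129 for the second pin (the side view shows it moved about 6 px, and the TCP reading agrees). Next is fully home, starting with this pin.

>>> send_rows(commands=[{"wx": 0, "wy": 0, "wz": 0, "dx": -0.06, "dy": 1.0, "dz": 0.02, "fingers": -1}, {"wx": 0, "wy": 0, "wz": 0, "dx": 0, "dy": 0.2, "dz": 0, "fingers": -1}, {"wx": 0, "wy": 0, "wz": 0, "dx": 0, "dy": 0.15, "dz": 0, "fingers": -1}, {"wx": 0, "wy": 0, "wz": 0, "dx": 0, "dy": 0.1, "dz": 0, "fingers": -1}, {"wx": 0, "wy": 0, "wz": 0, "dx": 0, "dy": 0.1, "dz": 0, "fingers": -1}, {"wx": 0, "wy": 0, "wz": 0, "dx": 0, "dy": 0, "dz": 0, "fingers": -1}, {"wx": 0, "wy": 0, "wz": 0, "dx": 0, "dy": 0, "dz": 0, "fingers": -1}])

```text
time_s: 5.75
tool_pos: [0.4515, -0.3849, 0.1191]
ee_rot: [-1.373, -0.905, 0.906]
ft_force: [-3.9, 1.7, 5.0]
width: -0.0006
```

>>> send_rows(commands=[{"wx": 0, "wy": 0, "wz": 0, "dx": 0, "dy": 0.05, "dz": 0, "fingers": -1}, {"wx": 0, "wy": 0, "wz": 0, "dx": 0, "dy": 0, "dz": 0, "fingers": -1}])

```text
time_s: 5.95
tool_pos: [0.4516, -0.385, 0.119]
ee_rot: [-1.374, -0.905, 0.905]
ft_force: [-6.5, 5.6, 16.9]
width: -0.0002
```

>>> send_rows(commands=[{"wx": 0, "wy": 0, "wz": 0, "dx": 0, "dy": -0.9, "dz": 0, "fingers": -1}, {"wx": 0, "wy": 0, "wz": 0, "dx": 0.9, "dy": -0.3, "dz": -0.2, "fingers": -1}, {"wx": 0, "wy": 0, "wz": 0, "dx": 0.98, "dy": 0, "dz": -0.2, "fingers": -1}, {"wx": 0, "wy": 0, "wz": 0, "dx": 0.98, "dy": 0, "dz": -0.2, "fingers": -1}, {"wx": 0, "wy": 0, "wz": 0, "dx": 0.1, "dy": 0, "dz": 0, "fingers": -1}, {"wx": 0, "wy": 0, "wz": 0, "dx": 0, "dy": 0, "dz": 0, "fingers": -1}])

```text
time_s: 6.55
tool_pos: [0.5212, -0.2852, 0.1643]
ee_rot: [-1.373, -0.907, 0.908]
ft_force: [0.5, -0.4, -0.1]
width: -0.0001
```

>>> send_rows(commands=[{"wx": 0, "wy": 0, "wz": 0, "dx": -0.03, "dy": 0.75, "dz": 0, "fingers": -1}, {"wx": 0, "wy": 0, "wz": 0, "dx": 0, "dy": 0.15, "dz": 0, "fingers": -1}, {"wx": 0, "wy": 0, "wz": 0, "dx": 0, "dy": 0.1, "dz": 0, "fingers": -1}, {"wx": 0, "wy": 0, "wz": 0, "dx": 0, "dy": 0.1, "dz": 0, "fingers": -1}, {"wx": 0, "wy": 0, "wz": 0, "dx": 0, "dy": 0.1, "dz": 0, "fingers": -1}, {"wx": 0, "wy": 0, "wz": 0, "dx": 0, "dy": 0, "dz": 0, "fingers": -1}, {"wx": 0, "wy": 0, "wz": 0, "dx": 0, "dy": 0, "dz": 0, "fingers": -1}])

```text
time_s: 7.25
tool_pos: [0.5198, -0.2882, 0.119]
ee_rot: [-1.376, -0.905, 0.904]
ft_force: [-2.8, 2.7, 11.6]
width: 0.0001
```

>>> send_rows(commands=[{"wx": 0, "wy": 0, "wz": 0, "dx": 0, "dy": -0.9, "dz": 0, "fingers": -1}, {"wx": 0, "wy": 0, "wz": 0, "dx": -0.5, "dy": -0.3, "dz": -0.35, "fingers": -1}, {"wx": 0, "wy": 0, "wz": 0, "dx": -0.65, "dy": 0, "dz": -0.45, "fingers": -1}, {"wx": 0, "wy": 0, "wz": 0, "dx": -0.6, "dy": 0, "dz": -0.38, "fingers": -1}, {"wx": 0, "wy": 0, "wz": 0, "dx": 0, "dy": 0, "dz": 0, "fingers": -1}, {"wx": 0, "wy": 0, "wz": 0, "dx": 0, "dy": 0, "dz": 0, "fingers": -1}])

```text
time_s: 7.85
tool_pos: [0.5351, -0.3712, 0.1642]
ee_rot: [-1.373, -0.903, 0.904]
ft_force: [-0.1, 0.4, -0.3]
width: 0.0003
```

Run:
```python
from h import *
print(env.read_state()["tool_pos"])
it=cams.grab_frame("side"); cv2.imwrite("pics/s5f.png",it[:,:,::-1]); sidez(it)
cv2.imwrite("pics/s5.png",cv2.resize(it[110:270,240:440,::-1],None,fx=3.5,fy=3.5))
im=cams.grab_frame("wrist"); cv2.imwrite("pics/w5.png",im[:,:,::-1])
```

```text
[ 0.535114   -0.37117784  0.16415675]
P1 z 0.1172 res 1.1 [314.2 223.2] 96
H1 z 0.11 res 21.29 [314.2 223.2] 96
P2 z 0.11 res 58.58 [314.2 223.2] 96
H2 z 0.1204 res 52.07 [314.2 223.2] 96
```

View pics/s5.png

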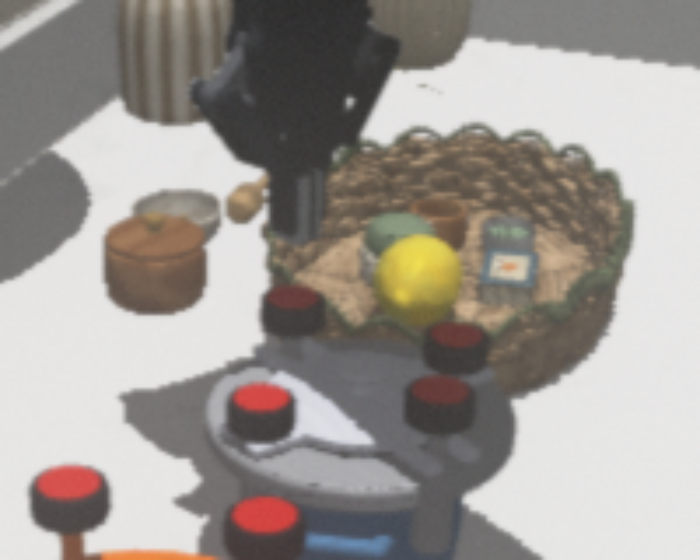

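View pics/w5.png

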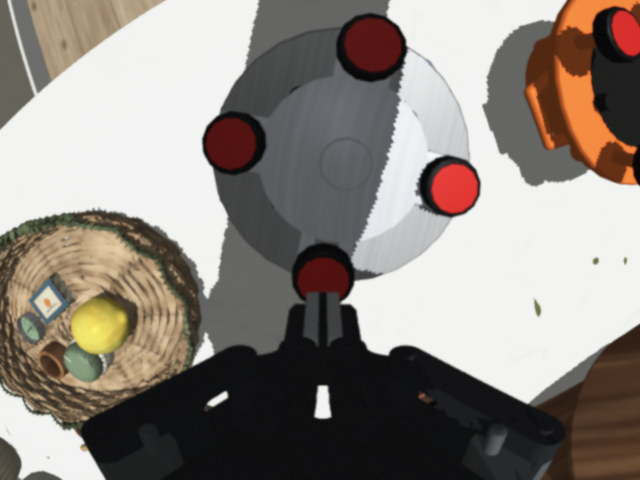

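The first pair is down: caps at side crop (260,400) and (456,342). The third cap is centred under the fingers at wrist (323,277), so I'll push it home.

>>> send_rows(commands=[{"wx": 0, "wy": 0, "wz": 0, "dx": 0, "dy": 0.75, "dz": 0, "fingers": -1}, {"wx": 0, "wy": 0, "wz": 0, "dx": 0, "dy": 0.15, "dz": 0, "fingers": -1}, {"wx": 0, "wy": 0, "wz": 0, "dx": 0, "dy": 0.1, "dz": 0, "fingers": -1}, {"wx": 0, "wy": 0, "wz": 0, "dx": 0, "dy": 0.1, "dz": 0, "fingers": -1}, {"wx": 0, "wy": 0, "wz": 0, "dx": 0, "dy": 0.1, "dz": 0, "fingers": -1}, {"wx": 0, "wy": 0, "wz": 0, "dx": 0, "dy": 0, "dz": 0, "fingers": -1}, {"wx": 0, "wy": 0, "wz": 0, "dx": 0, "dy": 0, "dz": 0, "fingers": -1}])

```text
time_s: 8.65
tool_pos: [0.5359, -0.3695, 0.119]
ee_rot: [-1.375, -0.906, 0.906]
ft_force: [-3.9, 2.0, 8.3]
width: -0.0001
```

>>> send_rows(commands=[{"wx": 0, "wy": 0, "wz": 0, "dx": 0, "dy": -0.9, "dz": 0, "fingers": -1}, {"wx": 0, "wy": 0, "wz": 0, "dx": 0.18, "dy": -0.3, "dz": 0.9, "fingers": -1}, {"wx": 0, "wy": 0, "wz": 0, "dx": 0.2, "dy": 0, "dz": 0.98, "fingers": -1}, {"wx": 0, "wy": 0, "wz": 0, "dx": 0.2, "dy": 0, "dz": 0.98, "fingers": -1}, {"wx": 0, "wy": 0, "wz": 0, "dx": 0, "dy": 0, "dz": 0.08, "fingers": -1}, {"wx": 0, "wy": 0, "wz": 0, "dx": 0, "dy": 0, "dz": 0, "fingers": -1}, {"wx": 0, "wy": 0, "wz": 0, "dx": 0, "dy": 0, "dz": 0, "fingers": -1}])

```text
time_s: 9.35
tool_pos: [0.438, -0.3028, 0.1651]
ee_rot: [-1.375, -0.906, 0.905]
ft_force: [-0.0, 0.2, -0.1]
width: -0.0
```

>>> send_rows(commands=[{"wx": 0, "wy": 0, "wz": 0, "dx": 0, "dy": 0.75, "dz": 0, "fingers": -1}, {"wx": 0, "wy": 0, "wz": 0, "dx": 0, "dy": 0.15, "dz": 0, "fingers": -1}, {"wx": 0, "wy": 0, "wz": 0, "dx": 0, "dy": 0.1, "dz": 0, "fingers": -1}, {"wx": 0, "wy": 0, "wz": 0, "dx": 0, "dy": 0.1, "dz": 0, "fingers": -1}, {"wx": 0, "wy": 0, "wz": 0, "dx": 0, "dy": 0.1, "dz": 0, "fingers": -1}, {"wx": 0, "wy": 0, "wz": 0, "dx": 0, "dy": 0, "dz": 0, "fingers": -1}, {"wx": 0, "wy": 0, "wz": 0, "dx": 0, "dy": 0, "dz": 0, "fingers": -1}])

```text
time_s: 10.05
tool_pos: [0.4384, -0.3033, 0.119]
ee_rot: [-1.376, -0.907, 0.905]
ft_force: [-3.3, 0.8, 12.5]
width: -0.0002
```

>>> send_rows(commands=[{"wx": 0, "wy": 0, "wz": 0, "dx": 0, "dy": -0.9, "dz": 0, "fingers": -1}, {"wx": 0, "wy": 0, "wz": 0, "dx": 0, "dy": -0.9, "dz": 0, "fingers": -1}, {"wx": 0, "wy": 0, "wz": 0, "dx": -0.3, "dy": -0.4, "dz": 0.8, "fingers": -1}, {"wx": 0, "wy": 0, "wz": 0, "dx": -0.4, "dy": 0, "dz": 0.9, "fingers": -1}, {"wx": 0, "wy": 0, "wz": 0, "dx": -0.4, "dy": 0, "dz": 0.9, "fingers": -1}, {"wx": 0, "wy": 0, "wz": 0, "dx": -0.4, "dy": 0, "dz": 0.9, "fingers": -1}, {"wx": 0, "wy": 0, "wz": 0, "dx": -0.4, "dy": 0, "dz": 0.9, "fingers": -1}, {"wx": 0, "wy": 0, "wz": 0, "dx": 0, "dy": 0, "dz": 0, "fingers": -1}])

```text
time_s: 10.85
tool_pos: [0.2424, -0.3026, 0.2053]
ee_rot: [-1.375, -0.902, 0.903]
ft_force: [1.1, 0.1, -0.5]
width: -0.0002
```

Run:
```python
from h import *
it=cams.grab_frame("side"); tp=cams.grab_frame("top"); sidez(it); measure(tp,it)
cv2.imwrite("pics/s6.png",cv2.resize(it[110:270,240:440,::-1],None,fx=3.5,fy=3.5))
cv2.imwrite("pics/t6.png",tp[:,:,::-1])
```

```text
P1 z 0.1173 res 1.05 [314.2 223.2] 93
H1 z 0.1177 res 1.06 [323.1 200.5] 77
P2 z 0.1174 res 1.15 [370.1 205. ] 86
H2 z 0.1171 res 0.96 [365.1 228.4] 97
[412.2 192. ] 240 [323.1 200.5] pred [326.  192.8] X [ 0.5365 -0.3703  0.1175]
[356.8 202.5] 244 [314.2 223.2] pred [317.6 214.4] X [ 0.5207 -0.2869  0.1171]
[423.2 247.6] 247 [370.1 205. ] pred [372.7 197.1] X [ 0.453  -0.386   0.1176]
[367.5 258.1] 243 [365.1 228.4] pred [367.7 219.3] X [ 0.4372 -0.3028  0.117 ]
```

View pics/s6.png

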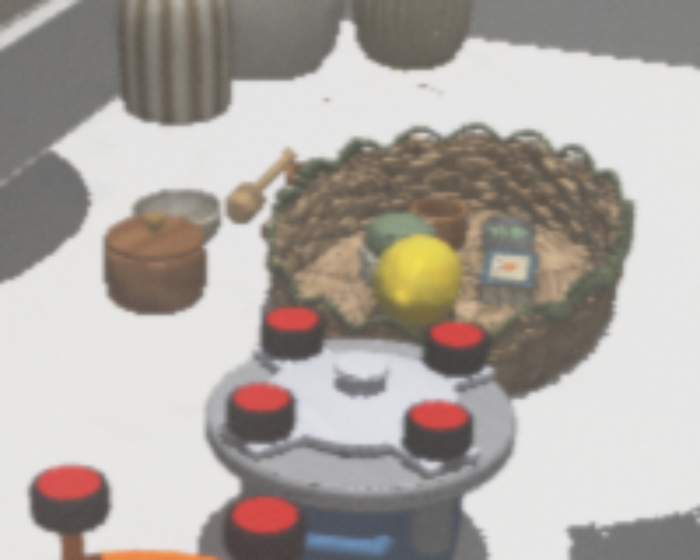

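View pics/t6.png

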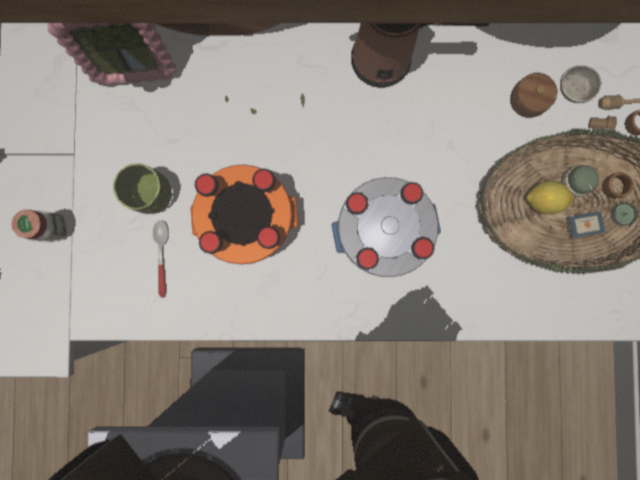

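All four caps measure z≈0.117 to 0.118 and look level, and the arm is clear of everything. I'm handing the job in.

```bash
python3 -c "
from cell import env
print(env.finish_job())"
```

```text
the job is handed in; nothing more can be done
None
```

All four pins on the blue crock's lid are fully home, and I handed the job in at about 11 s of the 45 s allowed.

- **Half way:** I pushed the two raised pins down level with the others. All four then stood at z ≈ 0.129–0.131. Three of these were measured in the side view. The fourth cap was in shadow, so its height is my reading of its shift in the picture, which agreed with the tool reading of 0.129.
- **Fully home:** I pushed one raised pin and then its opposite, then one half-way pin and then its opposite. Each stopped the fingertips at z = 0.119, with 8–17 N of push at the end.
- **Last checks:** Both camera views put the cap tops at z ≈ 0.117–0.118. That is about 1.5 mm below the stated stop, within the 2 mm calibration. The lid looks level, the arm was clear of everything, and the orange look-alike was not touched.
- **Refused call:** My first move call was refused because its rows left out some keys; nothing moved. No other check failed.

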